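# Turn the baker's row round into the clean basket

### The arm

A 6-joint arm with a two-finger parallel gripper is mounted at the origin on the work surface. World frame = base frame: x ahead of the robot, y to its left, z up, the work surface at z = 0. Lengths are in m, angles in rad, forces in N, time in s.
With the tool pointing down it reaches from about 0.425 to 0.925 m from the base axis. Payload 12.5 kg.
Tool frame: the origin (TCP) lies at the very end of the fingers, on their centre line; the grasp point (between the pads) lies arm.hold_point_z behind it (arm.hold_point_z is the distance from the TCP to the grasp point, in m); z points along the fingers, y is the direction in which the jaws open and shut (so a half turn about z gives the same grasp; the last joint's range is limited). The gripper opens to 85 mm and grips with 20 to 120 N. Pads are 22 mm wide; open, the fingers measure 114 mm over their backs; the gripper's body (76 mm by 85 mm) begins 54 mm behind the grasp point. The pads swing forward as they close: fully open they stand 13 mm farther back than shut.
Start: joints at [-1.228, 0.491, 1.559, -0, 1.092, -0.106], TCP at [0.271, -0.563, 0.231] pointing down, gripper open.
Joint ranges: [-3.1, 3.1], [-0.84, 2.19], [0.05, 2.79], [-1.13, 4.28], [0.06, 2.93], [-2.69, 2.69]. Speed limits (rad/s): [2.22, 2.22, 2.79, 3.14, 3.14, 3.14].

### API

Orientations are given as a 3x3 rotation matrix whose columns are the frame's x, y, z axes.
In Python, from plant import arm gives the robot as it stands.
- The arm moves only by the tool drive_tool, never from a script. Its argument "increments" is a list of rows, each an object with "travel": the shift along the world's x, y, z in m, a list of three; "rot": the turn, a rotation vector about the world's x, y, z in rad, a list of three; "claw": the gripper command: -1 is shut, 1 is fully open, values between are in proportion. A call has 1 to 5 rows; each row is the pose to reach, as a shift and turn from the pose measured when the call began; what a row does not reach only later rows make up. A row lasts 1/12 s, in which the tool goes at most 41.7 mm and 7.16 degrees, less where a joint would pass 70% of its speed; a pose out of reach is approached as far as the arm can. A call with a gripper value outside its range is refused whole. The fingers move at their own pace and stop on an object; "squeeze" is the grip in N (left out, the last holds). Time passes only in rows, so rows that repeat a pose let the fingers close. It gives the time, the measured TCP pose, the force and the opening at its end, in the units of the state.
- arm.sense(): the state, without advancing time (a new reading comes with each control period).
- arm.snapshot(name): name is "scene" or "top" or "wrist"; returns (picture, depth): 400x640x3 uint8, red, green, blue; 400x640 float32, m along the optical axis (not along the pixel's ray), 0 where there is no reading.
- arm.camera_model(name): a dict with "camera_matrix" (3x3 intrinsics, pixels), "pose" (4x4, takes a point from camera to world coordinates). Camera axes: x right, y down, z forward; pixel columns grow to the right and rows downward; lengths in m; the calibration is good to about 2 mm. A picture is of the moment at which its call begins: read the wrist's pose just before it. camera_model takes no time and is no camera call; for the wrist camera it gives the pose at the moment of the call.
- arm.sign_off(): hands the job in, once; it reports no verdict.
The state is a dict: "clock": time; "joints": joint angles; "joint_velocities": joint speeds; "joint_torque": joint torques, N m; "tool_pos": TCP position; "eef_rot": TCP orientation; "wrist_force": force on the tool from outside, world axes, zero at the start; "ft_torque": the same for the moment, N m; "gripper_width": opening from 0.0 (shut) to 1.0 (fully open).
Only numpy, scipy, OpenCV 4.12 (cv2) and the standard library are available. Lean on these libraries where they do the work, as an engineer would, in place of code of your own. Each camera call takes 0.05 s, during which the arm holds its last target. There are 200 camera calls.

### The job

The baker will work from the other side of the counter, so the row of four (glass jar, flour shaker, square tin, wooden salt pot) must read the other way round. Move them from the cork pads into the four cells of the empty white basket in reverse order: the leftmost as seen from the robot becomes the rightmost, the second from the left becomes the second from the right, and so on. Keep each one upright, stand it on the floor of its cell, and do not push the orange bowl about.

Things in the scene. Friction and masses are not known exactly. Their poses are not given: they have to be found in the camera images.
- jar_center (a point): closed clear glass jar, white contents, with a flat steel screw lid a little narrower than the glass: glass 46 mm across and 62 mm high, lid 40 mm across and 20 mm high, 82 mm high in all; stands on its own cork pad in the full basket at the start; origin at its centre, half-way up, z up its axis (41 mm above its underside)
- shaker_center (a point): bare aluminium flour shaker, round, 48 mm across, straight sides up to 72 mm, then a dome with small holes to 90 mm; stands on its own cork pad in the full basket at the start; origin at its centre, half-way up, z up its axis (45 mm above its underside)
- tin_center (a point): square steel tin with a closed flat lid, body 46 x 46 mm and 60 mm high, lid 42 x 42 mm over the top 12 mm, 72 mm high in all, sides within 0.12 rad of the line of the row; stands on its own cork pad in the full basket at the start; origin at its centre, half-way up, z up its axis (36 mm above its underside), x and y square to its sides
- pot_center (a point): round wooden salt pot, 50 mm across and 60 mm high with straight sides, and a little ball knob 16 mm wide on top, 76 mm high in all; stands on its own cork pad in the full basket at the start; origin at its centre, half-way up, z up its axis (38 mm above its underside)
- pad_jar: fixed square cork pad, 60 x 60 x 4 mm, on which the jar stands at the start and which stays behind, marking its old place; it lies on the 5 mm floor of the full basket (white plastic tray, 80 mm across, 305 mm long, rim 15 mm above the counter, no dividers) in a straight row with the other pads, 75 mm apart; origin at the centre of its underside, 5 mm above the counter; y along the row to the robot's left (within 0.18 rad of world y)
- pad_shaker: fixed square cork pad, 60 x 60 x 4 mm, on which the shaker stands at the start and which stays behind, marking its old place; it lies on the 5 mm floor of the full basket (white plastic tray, 80 mm across, 305 mm long, rim 15 mm above the counter, no dividers) in a straight row with the other pads, 75 mm apart; origin at the centre of its underside, 5 mm above the counter; y along the row to the robot's left (within 0.18 rad of world y)
- pad_tin: fixed square cork pad, 60 x 60 x 4 mm, on which the tin stands at the start and which stays behind, marking its old place; it lies on the 5 mm floor of the full basket (white plastic tray, 80 mm across, 305 mm long, rim 15 mm above the counter, no dividers) in a straight row with the other pads, 75 mm apart; origin at the centre of its underside, 5 mm above the counter; y along the row to the robot's left (within 0.18 rad of world y)
- pad_pot: fixed square cork pad, 60 x 60 x 4 mm, on which the pot stands at the start and which stays behind, marking its old place; it lies on the 5 mm floor of the full basket (white plastic tray, 80 mm across, 305 mm long, rim 15 mm above the counter, no dividers) in a straight row with the other pads, 75 mm apart; origin at the centre of its underside, 5 mm above the counter; y along the row to the robot's left (within 0.18 rad of world y)
- empty_basket: fixed white plastic basket, empty at the start: a low tray 80 mm across (x) and 305 mm long (y), rim and dividers 15 mm above the counter, walls and floor 5 mm thick, split by three dividers into a row of four cells, each 70 x 70 mm inside; origin at the centre of its underside on the counter, y along the row to the robot's left (within 0.18 rad of world y), cell centres at y = +112.5, +37.5, -37.5 and -112.5 mm, cell floor 5 mm above the origin
- bowl: bystander: loose orange ceramic bowl, 150 mm across and 65 mm high, beside the baskets; origin at the centre of its underside
Not all that is in view belongs to the job. What is shaped like the part that bears tin_center but purple is not meant.

How it is judged:
At the end, for the whole second after the job is handed in: All four stand upright (0.1 rad) on the cell floors of the once empty basket (height within 4 mm, within 15 mm of the cell centre in x and y), in the reverse of the left-to-right order of their old pads, released and at rest; the bowl within 30 mm of its start ((((y of pad_jar in the frame of pad_shaker above 0.187 m or y of pad_jar in the frame of pad_tin above 0.187 m or y of pad_jar in the frame of pad_pot above 0.187 m) and y of jar_center in the frame of empty_basket between -0.1275 and -0.0975 m) or ((y of pad_jar in the frame of pad_shaker above 0.112 m or y of pad_jar in the frame of pad_tin above 0.112 m or y of pad_jar in the frame of pad_pot above 0.112 m) and y of pad_jar in the frame of pad_shaker between -0.187 and 0.187 m and y of pad_jar in the frame of pad_tin between -0.187 and 0.187 m and y of pad_jar in the frame of pad_pot between -0.187 and 0.187 m and y of jar_center in the frame of empty_basket between -0.0525 and -0.0225 m) or ((y of pad_jar in the frame of pad_shaker below -0.112 m or y of pad_jar in the frame of pad_tin below -0.112 m or y of pad_jar in the frame of pad_pot below -0.112 m) and y of pad_jar in the frame of pad_shaker between -0.187 and 0.187 m and y of pad_jar in the frame of pad_tin between -0.187 and 0.187 m and y of pad_jar in the frame of pad_pot between -0.187 and 0.187 m and y of jar_center in the frame of empty_basket between 0.0225 and 0.0525 m) or ((y of pad_jar in the frame of pad_shaker below -0.187 m or y of pad_jar in the frame of pad_tin below -0.187 m or y of pad_jar in the frame of pad_pot below -0.187 m) and y of jar_center in the frame of empty_basket between 0.0975 and 0.1275 m)) and x of jar_center in the frame of empty_basket between -0.015 and 0.015 m and z of jar_center in the frame of empty_basket between 0.042 and 0.05 m and angle between each of jar_center, shaker_center, tin_center, pot_center's own z axis and vertical below 0.1 rad and linear speed of each of jar, shaker, tin, pot below 0.02 m/s and angular speed of each of jar, shaker, tin, pot below 0.2 rad/s and (((y of pad_shaker in the frame of pad_jar above 0.187 m or y of pad_shaker in the frame of pad_tin above 0.187 m or y of pad_shaker in the frame of pad_pot above 0.187 m) and y of shaker_center in the frame of empty_basket between -0.1275 and -0.0975 m) or ((y of pad_shaker in the frame of pad_jar above 0.112 m or y of pad_shaker in the frame of pad_tin above 0.112 m or y of pad_shaker in the frame of pad_pot above 0.112 m) and y of pad_shaker in the frame of pad_jar between -0.187 and 0.187 m and y of pad_shaker in the frame of pad_tin between -0.187 and 0.187 m and y of pad_shaker in the frame of pad_pot between -0.187 and 0.187 m and y of shaker_center in the frame of empty_basket between -0.0525 and -0.0225 m) or ((y of pad_shaker in the frame of pad_jar below -0.112 m or y of pad_shaker in the frame of pad_tin below -0.112 m or y of pad_shaker in the frame of pad_pot below -0.112 m) and y of pad_shaker in the frame of pad_jar between -0.187 and 0.187 m and y of pad_shaker in the frame of pad_tin between -0.187 and 0.187 m and y of pad_shaker in the frame of pad_pot between -0.187 and 0.187 m and y of shaker_center in the frame of empty_basket between 0.0225 and 0.0525 m) or ((y of pad_shaker in the frame of pad_jar below -0.187 m or y of pad_shaker in the frame of pad_tin below -0.187 m or y of pad_shaker in the frame of pad_pot below -0.187 m) and y of shaker_center in the frame of empty_basket between 0.0975 and 0.1275 m)) and x of shaker_center in the frame of empty_basket between -0.015 and 0.015 m and z of shaker_center in the frame of empty_basket between 0.046 and 0.054 m and (((y of pad_tin in the frame of pad_jar above 0.187 m or y of pad_tin in the frame of pad_shaker above 0.187 m or y of pad_tin in the frame of pad_pot above 0.187 m) and y of tin_center in the frame of empty_basket between -0.1275 and -0.0975 m) or ((y of pad_tin in the frame of pad_jar above 0.112 m or y of pad_tin in the frame of pad_shaker above 0.112 m or y of pad_tin in the frame of pad_pot above 0.112 m) and y of pad_tin in the frame of pad_jar between -0.187 and 0.187 m and y of pad_tin in the frame of pad_shaker between -0.187 and 0.187 m and y of pad_tin in the frame of pad_pot between -0.187 and 0.187 m and y of tin_center in the frame of empty_basket between -0.0525 and -0.0225 m) or ((y of pad_tin in the frame of pad_jar below -0.112 m or y of pad_tin in the frame of pad_shaker below -0.112 m or y of pad_tin in the frame of pad_pot below -0.112 m) and y of pad_tin in the frame of pad_jar between -0.187 and 0.187 m and y of pad_tin in the frame of pad_shaker between -0.187 and 0.187 m and y of pad_tin in the frame of pad_pot between -0.187 and 0.187 m and y of tin_center in the frame of empty_basket between 0.0225 and 0.0525 m) or ((y of pad_tin in the frame of pad_jar below -0.187 m or y of pad_tin in the frame of pad_shaker below -0.187 m or y of pad_tin in the frame of pad_pot below -0.187 m) and y of tin_center in the frame of empty_basket between 0.0975 and 0.1275 m)) and x of tin_center in the frame of empty_basket between -0.015 and 0.015 m and z of tin_center in the frame of empty_basket between 0.037 and 0.045 m and (((y of pad_pot in the frame of pad_jar above 0.187 m or y of pad_pot in the frame of pad_shaker above 0.187 m or y of pad_pot in the frame of pad_tin above 0.187 m) and y of pot_center in the frame of empty_basket between -0.1275 and -0.0975 m) or ((y of pad_pot in the frame of pad_jar above 0.112 m or y of pad_pot in the frame of pad_shaker above 0.112 m or y of pad_pot in the frame of pad_tin above 0.112 m) and y of pad_pot in the frame of pad_jar between -0.187 and 0.187 m and y of pad_pot in the frame of pad_shaker between -0.187 and 0.187 m and y of pad_pot in the frame of pad_tin between -0.187 and 0.187 m and y of pot_center in the frame of empty_basket between -0.0525 and -0.0225 m) or ((y of pad_pot in the frame of pad_jar below -0.112 m or y of pad_pot in the frame of pad_shaker below -0.112 m or y of pad_pot in the frame of pad_tin below -0.112 m) and y of pad_pot in the frame of pad_jar between -0.187 and 0.187 m and y of pad_pot in the frame of pad_shaker between -0.187 and 0.187 m and y of pad_pot in the frame of pad_tin between -0.187 and 0.187 m and y of pot_center in the frame of empty_basket between 0.0225 and 0.0525 m) or ((y of pad_pot in the frame of pad_jar below -0.187 m or y of pad_pot in the frame of pad_shaker below -0.187 m or y of pad_pot in the frame of pad_tin below -0.187 m) and y of pot_center in the frame of empty_basket between 0.0975 and 0.1275 m)) and x of pot_center in the frame of empty_basket between -0.015 and 0.015 m and z of pot_center in the frame of empty_basket between 0.039 and 0.047 m and distance of bowl from where it was at the start of the episode below 0.03 m); the robot touches nothing.
It fails at once if the jar is tipped over or carried far from upright (more than 0.7 rad) (angle between jar_center's own z axis and vertical above 0.7 rad).
It fails at once if the shaker is tipped over or carried far from upright (more than 0.7 rad) (angle between shaker_center's own z axis and vertical above 0.7 rad).
It fails at once if the tin is tipped over or carried far from upright (more than 0.7 rad) (angle between tin_center's own z axis and vertical above 0.7 rad).
It fails at once if the pot is tipped over or carried far from upright (more than 0.7 rad) (angle between pot_center's own z axis and vertical above 0.7 rad).
It fails at once if the orange bowl is pushed more than 30 mm (distance of bowl from where it was at the start of the episode above 0.03 m).
It also fails if it takes over 120 s, if anything falls off the work surface, if the arm or the gripper's body presses on something with over 40 N, if the wrist force passes 120 N, or if a joint passes its speed limit or range.

## Working session

There is one attempt and no reset: what is moved stays moved. The work goes in short steps, Python scripts to look and compute and a tool call to move; the robot and the scene stay as the last step left them, time stands still between calls to the robot, and variables do not carry over. Pictures are saved under pics/ and viewed, about 12 in all and at most 16, crops included, and the job is handed in when it is done.

Besides the shell and the picture viewer there is one more tool, called after "Call:" by a JSON object that holds its "op" and its "data". drive_tool: Moves the arm, as the interface text tells. Its arguments: {"type":"object","properties":{"increments":{"type":"array"},"squeeze":{"type":"number"}},"required":["increments"]}

```bash
ls; mkdir -p pics; cat > h.py <<'E'
import numpy as np,cv2
from plant import arm
def snap(n,f=None):
    m=arm.camera_model(n); p,d=arm.snapshot(n)
    if f: cv2.imwrite('pics/'+f,cv2.cvtColor(p,cv2.COLOR_RGB2BGR)); np.savez('pics/'+f[:-4]+'.npz',d=d,K=m['camera_matrix'],T=m['pose'],p=p)
    return p,d,m
def world(d,K,T):
    v,u=np.mgrid[:400,:640]; c=np.stack([(u-K[0][2])/K[0][0]*d,(v-K[1][2])/K[1][1]*d,d],-1)
    T=np.array(T); return c@T[:3,:3].T+T[:3,3]
def ray(uv,z,K,T):
    K=np.array(K);T=np.array(T); r=T[:3,:3]@np.linalg.solve(K,[uv[0],uv[1],1]); return T[:3,3]+r*(z-T[2,3])/r[2]
E
python3 - <<'E'
from h import *
s=arm.sense(); print({k:np.round(v,3).tolist() for k,v in s.items()}, arm.hold_point_z)
for n in('scene','top'):
    p,d,m=snap(n,n+'0.png'); print(n,np.round(m['camera_matrix'],1).tolist(),np.round(m['pose'],3).tolist(),(d>0).mean())
E
```

```text
pics
{'clock': 0.0, 'joints': [-1.228, 0.492, 1.559, -0.0, 1.092, -0.106], 'joint_velocities': [-0.001, 0.0, -0.001, -0.0, 0.001, 0.001], 'joint_torque': [0.001, -61.845, -26.159, -0.0, 0.004, -0.0], 'tool_pos': [0.271, -0.563, 0.231], 'eef_rot': [[0.901, 0.434, -0.0], [0.434, -0.901, 0.001], [0.0, -0.001, -1.0]], 'wrist_force': [0.061, -0.085, 0.333], 'ft_torque': [0.025, 0.036, 0.021], 'gripper_width': 0.995} 0.0187
scene [[374.3, 0.0, 322.9], [0.0, 374.3, 195.0], [0.0, 0.0, 1.0]] [[0.342, 0.541, -0.768, 1.464], [0.94, -0.192, 0.283, -0.356], [0.005, -0.818, -0.575, 0.787], [0.0, 0.0, 0.0, 1.0]] 0.97796875
top [[477.5, 0.0, 311.4], [0.0, 477.5, 200.2], [0.0, 0.0, 1.0]] [[0.008, -0.995, 0.099, 0.386], [-1.0, -0.01, -0.013, -0.005], [0.014, -0.099, -0.995, 1.453], [0.0, 0.0, 0.0, 1.0]] 0.99614453125
```

View pics/top0.png

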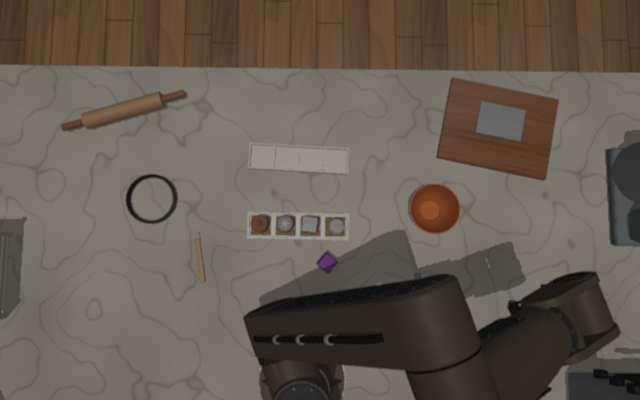

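View pics/scene0.png

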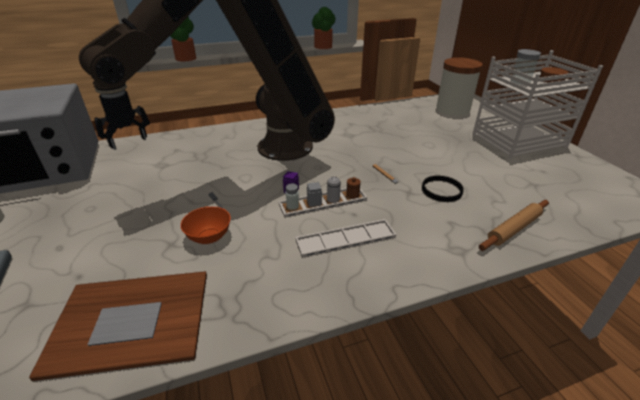

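The top view (image left is +y) shows the full basket's row from left to right: pot (260,224), shaker (286,224), tin (310,224) and jar (336,226). The empty basket is at about (298,158), the bowl at (435,208) and the purple lookalike at (327,262). Next I'll crop closer and measure.

```bash
python3 - <<'E'
from h import *
z=np.load('pics/top0.npz');K,T=z['K'],z['T']
W=world(z['d'],K,T)
for n,uv in dict(pot=(260,224),shaker=(286,224),tin=(310,224),jar=(336,226),e0=(262,156),e3=(336,160),bowl=(435,208),purple=(327,262),counter=(300,190),floor=(299,158)).items():
    print(n,np.round(W[uv[1],uv[0]],3))
p=cv2.cvtColor(z['p'],cv2.COLOR_RGB2BGR)[130:280,235:365]
a=cv2.resize(p,None,fx=5,fy=5,interpolation=cv2.INTER_CUBIC)[:600]
s=np.load('pics/scene0.npz'); q=cv2.cvtColor(s['p'],cv2.COLOR_RGB2BGR)[160:260,270:405]
cv2.imwrite('pics/c1.png',a)
# rim points
w=(z['p'].min(-1)>130)&(abs(W[...,2]-.012)<.02)
n,l,st,c=cv2.connectedComponentsWithStats(w.astype(np.uint8)[:300])
for i in range(1,n):
    if st[i,4]>150:
        v,u=np.where(l==i); 
        P=np.array([ray(x,.012,K,T)[:2] for x in zip(u,v)],np.float32); print(st[i],cv2.minAreaRect(P))
E
```

```text
pot [0.452 0.123 0.086]
shaker [0.452 0.049 0.095]
tin [ 0.453 -0.02   0.083]
jar [ 0.448 -0.093  0.098]
e0 [0.664 0.128 0.009]
e3 [ 0.655 -0.099  0.004]
bowl [ 0.51  -0.403 -0.001]
purple [ 0.345 -0.069  0.077]
counter [ 0.562  0.011 -0.002]
floor [0.659 0.015 0.012]
[ 251  146   97   27 2067] ((0.6560679078102112, 0.014042198657989502), (0.29564130306243896, 0.06961341947317123), 87.08040618896484)
[247 212 102  28 814] ((0.45223623514175415, 0.01715567708015442), (0.3053273558616638, 0.08087433129549026), 89.44954681396484)
```

View pics/c1.png

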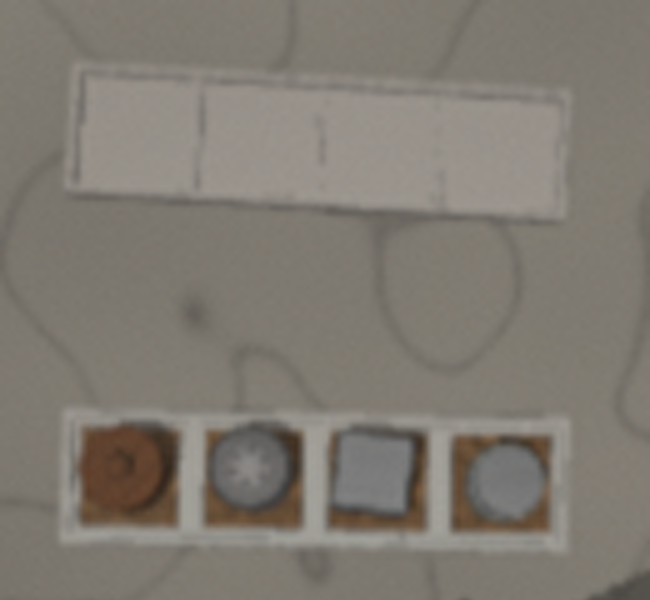

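Choice: pot, shaker, tin and jar in that row. The purple tin at (327,262) is excluded. The pot goes to the cell at y=-112.5, the shaker to -37.5, the tin to +37.5 and the jar to +112.5. I'm moving over now for a wrist view.

Call:
{"op": "drive_tool", "data": {"increments": [{"travel": [0.02,0.03,0.02],"rot": [0,0,0.11],"claw": 1},{"travel": [0.04,0.06,0.03],"rot": [0,0,0.22],"claw": 1},{"travel": [0.06,0.09,0.04],"rot": [0,0,0.33],"claw": 1},{"travel": [0.08,0.12,0.05],"rot": [0,0,0.44],"claw": 1},{"travel": [0.1,0.15,0.06],"rot": [0,0,0.55],"claw": 1}], "squeeze": 40}}

```text
clock: 0.52
tool_pos: [0.3716, -0.4113, 0.291]
eef_rot: [[0.537, 0.844, -0.001], [0.844, -0.537, 0.001], [0.0, -0.002, -1.0]]
wrist_force: [-0.3, -0.4, -1.1]
gripper_width: 1.003
```

Call:
{"op": "drive_tool", "data": {"increments": [{"travel": [0.02,0.035,0.01],"rot": [0,0,0.11],"claw": 1},{"travel": [0.04,0.07,0.02],"rot": [0,0,0.22],"claw": 1},{"travel": [0.06,0.105,0.03],"rot": [0,0,0.33],"claw": 1},{"travel": [0.08,0.14,0.04],"rot": [0,0,0.44],"claw": 1},{"travel": [0.1,0.175,0.04],"rot": [0,0,0.55],"claw": 1}]}}

```text
clock: 0.93
tool_pos: [0.4725, -0.2347, 0.3327]
eef_rot: [[0.012, 1.0, 0.0], [1.0, -0.012, -0.001], [-0.001, 0.0, -1.0]]
wrist_force: [1.4, -0.5, 0.6]
gripper_width: 1.001
```

Call:
{"op": "drive_tool", "data": {"increments": [{"travel": [0.01,0.04,0.0],"rot": [0,0,0.02],"claw": 1},{"travel": [0.02,0.08,0.0],"rot": [0,0,0.02],"claw": 1},{"travel": [0.02,0.12,0.0],"rot": [0,0,0.02],"claw": 1},{"travel": [0.03,0.16,0.0],"rot": [0,0,0.02],"claw": 1},{"travel": [0.03,0.2,0.0],"rot": [0,0,0.02],"claw": 1}]}}

```text
clock: 1.35
tool_pos: [0.503, -0.0327, 0.3325]
eef_rot: [[-0.008, 1.0, 0.001], [1.0, 0.008, -0.001], [-0.001, 0.001, -1.0]]
wrist_force: [1.1, 0.3, -1.1]
gripper_width: 1.005
```

```bash
python3 - <<'E'
from h import *
p,d,m=snap('wrist','w1.png'); print(np.round(m['camera_matrix'],1).tolist(),np.round(m['pose'],3).tolist(),(d>0).mean())
snap('top','top1.png')
E
```

```text
[[343.8, 0.0, 322.8], [0.0, 343.8, 204.6], [0.0, 0.0, 1.0]] [[1.0, 0.008, 0.003, 0.502], [0.008, -0.952, -0.307, 0.046], [0.001, 0.307, -0.952, 0.475], [0.0, 0.0, 0.0, 1.0]] 0.99587109375
```

View pics/w1.png

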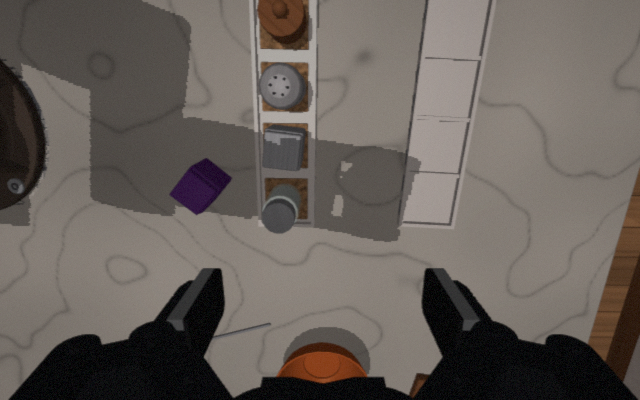

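The wrist view has image up = +y and image right = +x. It shows the pot (282,18), shaker (283,87), tin (285,148), jar lid (279,212) and purple tin (200,186). The empty basket runs from (455,0) to (428,220). I'm shifting +y for a second, fuller view.

Call:
{"op": "drive_tool", "data": {"increments": [{"travel": [0.0,0.04,0.0],"rot": [0,0,0],"claw": 1},{"travel": [0.0,0.075,0.0],"rot": [0,0,0],"claw": 1},{"travel": [0.0,0.08,0.0],"rot": [0,0,0],"claw": 1},{"travel": [0.0,0.08,0.0],"rot": [0,0,0],"claw": 1}]}}

```text
clock: 1.78
tool_pos: [0.502, 0.051, 0.3325]
eef_rot: [[-0.016, 1.0, -0.0], [1.0, 0.016, -0.0], [-0.0, -0.0, -1.0]]
wrist_force: [-0.7, -0.5, -0.3]
gripper_width: 0.999
```

```bash
python3 - <<'E'
from h import *
p,d,m=snap('wrist','w2.png')
a=cv2.cvtColor(p,cv2.COLOR_RGB2BGR)[20:340,210:530]
cv2.imwrite('pics/w2c.png',cv2.resize(a[:, :],(590,590),interpolation=cv2.INTER_CUBIC))
E
```

```text
(no output)
```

View pics/w2c.png

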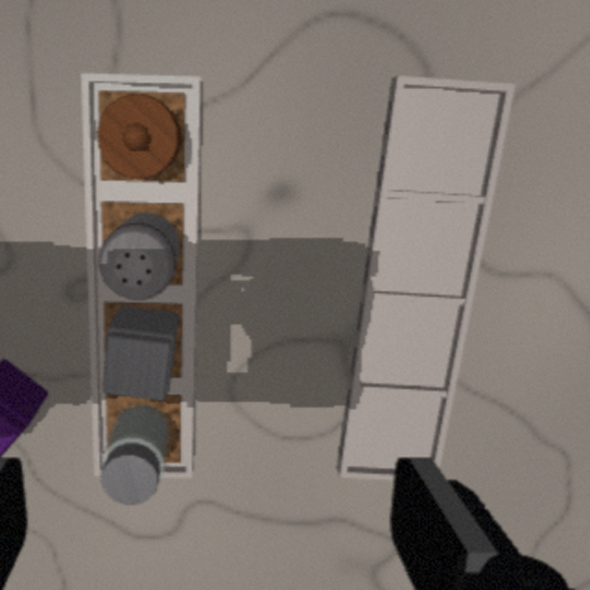

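```bash
cat > tri.py <<'E'
from h import *
def tri(obs):
    A=[];b=[]
    for (K,T,uv) in obs:
        r=T[:3,:3]@np.linalg.solve(K,[*uv,1]); r/=np.linalg.norm(r); P=np.eye(3)-np.outer(r,r); A.append(P); b.append(P@T[:3,3])
    A=np.vstack(A);b=np.hstack(b); x=np.linalg.lstsq(A,b,rcond=None)[0]; return x,np.linalg.norm(A@x-b)
E
python3 - <<'E'
from tri import *
t=np.load('pics/top0.npz');w=np.load('pics/w2.npz')
D=dict(knob=((137,137),(121,460)),shk=((132,267),(247,466)),tin=((140,365),(373,472)),jar=((131,474),(508,482)),
E1=((397,77),(68,195)),E2=((513,86),(77,65)),E3=((440,478),(570,90)),E4=((341,473),(566,218)),
F1=((83,75),(62,543)),F2=((202,77),(65,412)),F3=((190,476),(570,420)),F4=((98,475),(568,550)))
f=lambda p,s,o:((p[0]+.5)/s-.5+o[0],(p[1]+.5)/s-.5+o[1])
R={}
Wd=world(w['d'],w['K'],w['T'])
for k,(a,b) in D.items():
    ua=f(a,590/320,(210,20));ub=f(b,5,(235,130))
    x,e=tri([(w['K'],w['T'],ua),(t['K'],t['T'],ub)]); 
    zt=dict(k=.085,s=.099,t=.081,j=.091).get(k[0],.015)
    R[k]=ray(ua,zt,w['K'],w['T']); print(k,np.round(x,4),round(e,4),'wrist@z',np.round(R[k][:2],4),'top@z',np.round(ray(ub,zt,t['K'],t['T'])[:2],4),'depth',np.round(Wd[int(round(ua[1])),int(round(ua[0]))],3))
for c in 'EF':
    P=np.array([R[c+str(i)] for i in(1,2,3,4)]); y=(P[0]+P[1]-P[2]-P[3]);print(c,P.mean(0)[:2],'yaw',np.arctan2(-y[0],y[1]),np.linalg.norm(y)/2)
# tin yaw from wrist: mask depth-based
for n,(lo,hi,z0) in dict(tin=((.43,-.05),(.48,.01),.074),jar=((.42,-.13),(.48,-.06),.08),shk=((.42,.02),(.48,.08),.088),pot=((.42,.09),(.48,.15),.06)).items():
    m=(Wd[...,2]>z0)&(Wd[...,2]<.11)&(Wd[...,0]>lo[0])&(Wd[...,1]>lo[1])&(Wd[...,0]<hi[0])&(Wd[...,1]<hi[1])
    P=Wd[m]; print(n,m.sum(),cv2.minAreaRect(P[:,:2].astype(np.float32)),np.median(P[:,2]).round(3))
E
```

```text
knob [0.4587 0.1283 0.0797] 0.0013 wrist@z [0.4588 0.1291] top@z [0.4589 0.127 ] depth [0.459 0.129 0.084]
shk [0.4556 0.0543 0.0966] 0.0001 wrist@z [0.456  0.0547] top@z [0.4554 0.0543] depth [0.455 0.054 0.097]
tin [ 0.4553 -0.018   0.0695] 0.0019 wrist@z [ 0.4577 -0.0143] top@z [ 0.4535 -0.0173] depth [ 0.458 -0.015  0.081]
jar [ 0.4493 -0.0953  0.081 ] 0.0012 wrist@z [ 0.4514 -0.0898] top@z [ 0.448  -0.0943] depth [ 0.451 -0.091  0.09 ]
E1 [0.6201 0.1672 0.0379] 0.0014 wrist@z [0.6267 0.1701] top@z [0.6235 0.169 ] depth [0.627 0.17  0.015]
E2 [0.7028 0.1649 0.021 ] 0.0005 wrist@z [0.7055 0.1658] top@z [0.704  0.1653] depth [0.705 0.166 0.015]
E3 [ 0.6946 -0.1362  0.0102] 0.0027 wrist@z [ 0.6945 -0.133 ] top@z [ 0.6918 -0.1365] depth [0.549 0.063 0.358]
E4 [ 0.6146 -0.1349  0.0059] 0.0009 wrist@z [ 0.6131 -0.1297] top@z [ 0.6126 -0.1341] depth [ 0.613 -0.129  0.015]
F1 [ 0.4129  0.1696 -0.0005] 0.0005 wrist@z [0.4158 0.168 ] top@z [0.4125 0.1681] depth [0.416 0.169 0.014]
F2 [ 0.4949  0.1725 -0.0293] 0.0013 wrist@z [0.4957 0.168 ] top@z [0.4913 0.168 ] depth [ 0.495  0.169 -0.001]
[... 160 characters left out ...]
[ 0.4146 -0.1347] top@z [ 0.4109 -0.1355] depth [ 0.415 -0.135  0.014]
E [0.65992472 0.01832331] yaw -0.04118200854252472 0.29950595644943445
F [0.45399396 0.01673186] yaw -0.0116590234844693 0.30255252626181717
tin 1132 ((0.45464062690734863, -0.016596022993326187), (0.04207821562886238, 0.0419989712536335), 83.5436782836914) 0.08
jar 770 ((0.45002105832099915, -0.09441476315259933), (0.03927980363368988, 0.03808122128248215), 89.55439758300781) 0.09
shk 1034 ((0.4562844932079315, 0.05393267422914505), (0.041664112359285355, 0.0407056100666523), 82.58784484863281) 0.094
pot 1505 ((0.4557587504386902, 0.12740783393383026), (0.044994011521339417, 0.04748734459280968), 89.48316955566406) 0.069
```

Depth and the two views agree, and the heights match the text: pot (0.457,0.128), shaker (0.456,0.054), tin (0.455,-0.017, yaw -0.11), jar (0.450,-0.0945). The empty basket's centre is (0.659,0.016), yaw about -0.045. Pot first.

Call:
{"op": "drive_tool", "data": {"increments": [{"travel": [-0.015,0.03,-0.02],"rot": [0,0,-0.016],"claw": 1},{"travel": [-0.035,0.06,-0.04],"rot": [0,0,-0.016],"claw": 1},{"travel": [-0.045,0.077,-0.075],"rot": [0,0,-0.016],"claw": 1},{"travel": [-0.045,0.077,-0.115],"rot": [0,0,-0.016],"claw": 1},{"travel": [-0.045,0.077,-0.15],"rot": [0,0,-0.016],"claw": 1}]}}

```text
clock: 2.25
tool_pos: [0.4566, 0.1262, 0.1811]
eef_rot: [[0.001, 1.0, 0.001], [1.0, -0.001, -0.0], [-0.0, 0.001, -1.0]]
wrist_force: [1.1, 0.0, 0.3]
gripper_width: 1.002
```

Call:
{"op": "drive_tool", "data": {"increments": [{"travel": [0,0,-0.035],"rot": [0,0,0],"claw": 1},{"travel": [0,0,-0.07],"rot": [0,0,0],"claw": 1},{"travel": [0,0,-0.1],"rot": [0,0,0],"claw": 1},{"travel": [0,0,-0.11],"rot": [0,0,0],"claw": 1},{"travel": [0,0,-0.11],"rot": [0,0,0],"claw": 1}]}}

```text
clock: 2.67
tool_pos: [0.4559, 0.1245, 0.0687]
eef_rot: [[0.002, 1.0, -0.004], [1.0, -0.002, -0.001], [-0.001, -0.004, -1.0]]
wrist_force: [-0.3, 0.9, 0.3]
gripper_width: 0.998
```

Call:
{"op": "drive_tool", "data": {"increments": [{"travel": [0.001,0.003,-0.015],"rot": [0,0,0],"claw": 1},{"travel": [0.001,0.003,-0.03],"rot": [0,0,0],"claw": 1},{"travel": [0.001,0.003,-0.036],"rot": [0,0,0],"claw": 1},{"travel": [0.001,0.003,-0.036],"rot": [0,0,0],"claw": 1}]}}

```text
clock: 3.0
tool_pos: [0.4571, 0.1267, 0.0324]
eef_rot: [[0.003, 1.0, -0.005], [1.0, -0.003, -0.001], [-0.001, -0.005, -1.0]]
wrist_force: [-0.5, -1.1, 0.8]
gripper_width: 1.001
```

Call:
{"op": "drive_tool", "data": {"increments": [{"travel": [0,0,0],"rot": [0,0,0],"claw": 0},{"travel": [0,0,0],"rot": [0,0,0],"claw": -1},{"travel": [0,0,0],"rot": [0,0,0],"claw": -1},{"travel": [0,0,0],"rot": [0,0,0],"claw": -1},{"travel": [0,0,0],"rot": [0,0,0],"claw": -1}], "squeeze": 40}}

```text
clock: 3.42
tool_pos: [0.4576, 0.1267, 0.0335]
eef_rot: [[0.003, 1.0, -0.003], [1.0, -0.003, -0.001], [-0.001, -0.003, -1.0]]
wrist_force: [-0.3, -2.2, 7.9]
gripper_width: 0.575
```

Call:
{"op": "drive_tool", "data": {"increments": [{"travel": [0,0,0],"rot": [0,0,0],"claw": -1},{"travel": [0,0,0],"rot": [0,0,0],"claw": -1},{"travel": [0,0,0],"rot": [0,0,0],"claw": -1},{"travel": [0,0,0],"rot": [0,0,0],"claw": -1}]}}

```text
clock: 3.75
tool_pos: [0.4576, 0.1267, 0.0336]
eef_rot: [[0.003, 1.0, -0.003], [1.0, -0.003, -0.001], [-0.001, -0.003, -1.0]]
wrist_force: [0.8, 0.6, -1.4]
gripper_width: 0.573
```

Call:
{"op": "drive_tool", "data": {"increments": [{"travel": [0,0,0.02],"rot": [0,0,0],"claw": -1},{"travel": [0,0,0.05],"rot": [0,0,0],"claw": -1},{"travel": [0,0,0.085],"rot": [0,0,0],"claw": -1},{"travel": [0.015,0,0.115],"rot": [0,0,0],"claw": -1},{"travel": [0.04,-0.01,0.125],"rot": [0,0,0],"claw": -1}]}}

```text
clock: 4.17
tool_pos: [0.4974, 0.1178, 0.1628]
eef_rot: [[0.001, 1.0, 0.001], [1.0, -0.001, -0.001], [-0.001, 0.001, -1.0]]
wrist_force: [0.6, -0.2, -0.5]
gripper_width: 0.573
```

Call:
{"op": "drive_tool", "data": {"increments": [{"travel": [0.03,-0.015,0],"rot": [0,0,0],"claw": -1},{"travel": [0.06,-0.035,0],"rot": [0,0,0],"claw": -1},{"travel": [0.085,-0.06,0],"rot": [0,0,0],"claw": -1},{"travel": [0.105,-0.09,0],"rot": [0,0,0],"claw": -1},{"travel": [0.125,-0.12,0],"rot": [0,0,0],"claw": -1}]}}

```text
clock: 4.58
tool_pos: [0.6232, -0.0033, 0.1625]
eef_rot: [[0.001, 1.0, -0.0], [1.0, -0.001, -0.0], [-0.0, -0.0, -1.0]]
wrist_force: [0.8, 0.6, -2.1]
gripper_width: 0.573
```

Call:
{"op": "drive_tool", "data": {"increments": [{"travel": [0.01,-0.03,0],"rot": [0,0,0],"claw": -1},{"travel": [0.022,-0.06,0],"rot": [0,0,0],"claw": -1},{"travel": [0.03,-0.085,0],"rot": [0,0,0],"claw": -1},{"travel": [0.032,-0.094,0],"rot": [0,0,0],"claw": -1},{"travel": [0.032,-0.094,0],"rot": [0,0,0],"claw": -1}]}}

```text
clock: 5.0
tool_pos: [0.6552, -0.0994, 0.1619]
eef_rot: [[0.003, 1.0, -0.001], [1.0, -0.003, -0.0], [-0.0, -0.001, -1.0]]
wrist_force: [-0.4, -0.1, -1.3]
gripper_width: 0.572
```

Call:
{"op": "drive_tool", "data": {"increments": [{"travel": [-0.001,0.003,-0.03],"rot": [0,0,0],"claw": -1},{"travel": [-0.001,0.003,-0.06],"rot": [0,0,0],"claw": -1},{"travel": [-0.001,0.003,-0.085],"rot": [0,0,0],"claw": -1},{"travel": [-0.001,0.003,-0.1],"rot": [0,0,0],"claw": -1},{"travel": [-0.001,0.003,-0.1],"rot": [0,0,0],"claw": -1}]}}

```text
clock: 5.42
tool_pos: [0.6521, -0.0944, 0.0585]
eef_rot: [[0.002, 1.0, -0.007], [1.0, -0.002, 0.001], [0.001, -0.007, -1.0]]
wrist_force: [-0.1, 0.6, -2.2]
gripper_width: 0.576
```

```bash
python3 - <<'E'
from h import *
p,d,m=snap('wrist','w3.png'); 
W=world(d,m['camera_matrix'],m['pose'])
for lo,hi in((.012,.018),(.003,.0075)):
    q=(W[...,2]>lo)&(W[...,2]<hi)&(W[...,0]>.58)&(W[...,0]<.74)&(W[...,1]>-.2)&(W[...,1]<.25); print(q.sum(),cv2.minAreaRect(W[q][:,:2].astype(np.float32)))
E
```

```text
7924 ((0.6566716432571411, -0.040537163615226746), (0.13924811780452728, 0.08048456907272339), 87.27983856201172)
24735 ((0.6565725803375244, -0.04110216349363327), (0.1446910798549652, 0.0706910640001297), 87.21515655517578)
```

View pics/w3.png

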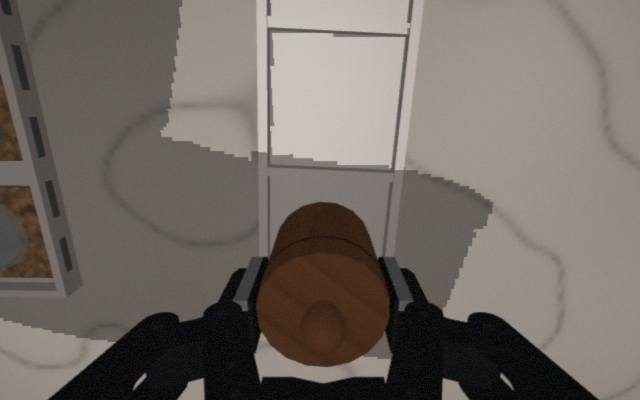

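```bash
python3 - <<'E'
from h import *
z=np.load('pics/w3.npz')
for uv in((330,168),(338,33)): print(ray(uv,.015,z['K'],z['T']))
E
```

```text
[ 0.65571593 -0.05424734  0.015     ]
[0.65933803 0.01275909 0.015     ]
```

Call:
{"op": "drive_tool", "data": {"increments": [{"travel": [0.002,-0.002,-0.01],"rot": [0,0,0],"claw": -1},{"travel": [0.002,-0.002,-0.018],"rot": [0,0,0],"claw": -1},{"travel": [0.002,-0.002,-0.024],"rot": [0,0,0],"claw": -1},{"travel": [0.002,-0.002,-0.027],"rot": [0,0,0],"claw": -1},{"travel": [0.002,-0.002,-0.028],"rot": [0,0,0],"claw": -1}]}}

```text
clock: 5.88
tool_pos: [0.655, -0.0967, 0.0321]
eef_rot: [[0.002, 1.0, -0.005], [1.0, -0.002, 0.001], [0.001, -0.005, -1.0]]
wrist_force: [0.9, 0.3, -1.2]
gripper_width: 0.574
```

Call:
{"op": "drive_tool", "data": {"increments": [{"travel": [-0.001,0,-0.002],"rot": [0,0,0],"claw": -1},{"travel": [-0.001,0,-0.0025],"rot": [0,0,0],"claw": -1},{"travel": [-0.001,0,-0.0025],"rot": [0,0,0],"claw": -1}]}}

```text
clock: 6.13
tool_pos: [0.654, -0.0968, 0.0298]
eef_rot: [[0.002, 1.0, -0.004], [1.0, -0.002, 0.001], [0.001, -0.004, -1.0]]
wrist_force: [-0.8, 0.5, -0.9]
gripper_width: 0.574
```

Call:
{"op": "drive_tool", "data": {"increments": [{"travel": [0,0,0],"rot": [0,0,0],"claw": 0.4},{"travel": [0,0,0],"rot": [0,0,0],"claw": 0.7},{"travel": [0,0,0],"rot": [0,0,0],"claw": 1},{"travel": [0,0,0],"rot": [0,0,0],"claw": 1},{"travel": [0,0,0],"rot": [0,0,0],"claw": 1}]}}

```text
clock: 6.55
tool_pos: [0.654, -0.0968, 0.0299]
eef_rot: [[0.002, 1.0, -0.004], [1.0, -0.002, 0.001], [0.001, -0.004, -1.0]]
wrist_force: [0.4, 0.1, -0.8]
gripper_width: 0.999
```

Released. Lifting, then going to the shaker at (0.456, 0.054).

Call:
{"op": "drive_tool", "data": {"increments": [{"travel": [0,0,0.02],"rot": [0,0,0],"claw": 1},{"travel": [0,0,0.055],"rot": [0,0,0],"claw": 1},{"travel": [0,0,0.09],"rot": [0,0,0],"claw": 1},{"travel": [-0.01,0.01,0.125],"rot": [0,0,0],"claw": 1},{"travel": [-0.03,0.025,0.14],"rot": [0,0,0],"claw": 1}]}}

```text
clock: 6.97
tool_pos: [0.6261, -0.0727, 0.1742]
eef_rot: [[0.003, 1.0, 0.002], [1.0, -0.003, -0.001], [-0.001, 0.002, -1.0]]
wrist_force: [-0.4, 0.3, -0.1]
gripper_width: 0.999
```

Call:
{"op": "drive_tool", "data": {"increments": [{"travel": [-0.03,0.022,0],"rot": [0,0,0],"claw": 1},{"travel": [-0.06,0.044,0],"rot": [0,0,0],"claw": 1},{"travel": [-0.09,0.066,0],"rot": [0,0,0],"claw": 1},{"travel": [-0.12,0.09,0],"rot": [0,0,0],"claw": 1},{"travel": [-0.15,0.115,0],"rot": [0,0,0],"claw": 1}]}}

```text
clock: 7.38
tool_pos: [0.4745, 0.0429, 0.1744]
eef_rot: [[0.004, 1.0, 0.003], [1.0, -0.004, -0.001], [-0.001, 0.003, -1.0]]
wrist_force: [-0.2, 0.0, 0.4]
gripper_width: 1.001
```

```bash
python3 - <<'E'
from h import *
p,d,m=snap('wrist','w4.png'); W=world(d,m['camera_matrix'],m['pose'])
for n,(x,y,lo,hi) in dict(pot=(.654,-.097,.055,.09),shk=(.456,.054,.088,.11)).items():
    q=(W[...,2]>lo)&(W[...,2]<hi)&(abs(W[...,0]-x)<.04)&(abs(W[...,1]-y)<.04); print(n,q.sum(), cv2.minAreaRect(W[q][:,:2].astype(np.float32)) if q.sum()>9 else 0)
E
```

```text
pot 730 ((0.6554396152496338, -0.07784455269575119), (0.0181427001953125, 0.03704661503434181), 73.03282928466797)
shk 2711 ((0.456218421459198, 0.05382540822029114), (0.04170003905892372, 0.04170829802751541), 15.139557838439941)
```

Shaker confirmed at (0.456, 0.054); descending.

Call:
{"op": "drive_tool", "data": {"increments": [{"travel": [-0.01,0.006,-0.02],"rot": [0,0,0],"claw": 1},{"travel": [-0.018,0.012,-0.05],"rot": [0,0,0],"claw": 1},{"travel": [-0.018,0.012,-0.08],"rot": [0,0,0],"claw": 1},{"travel": [-0.018,0.012,-0.1],"rot": [0,0,0],"claw": 1},{"travel": [-0.018,0.012,-0.105],"rot": [0,0,0],"claw": 1}]}}

```text
clock: 7.85
tool_pos: [0.4499, 0.0582, 0.0669]
eef_rot: [[0.002, 1.0, -0.005], [1.0, -0.002, -0.0], [-0.0, -0.005, -1.0]]
wrist_force: [-0.5, -1.0, -0.1]
gripper_width: 0.998
```

Call:
{"op": "drive_tool", "data": {"increments": [{"travel": [0,0,-0.015],"rot": [0,0,0],"claw": 1},{"travel": [0,0,-0.027],"rot": [0,0,0],"claw": 1},{"travel": [0,0,-0.036],"rot": [0,0,0],"claw": 1},{"travel": [0,0,-0.036],"rot": [0,0,0],"claw": 1}]}}

```text
clock: 8.18
tool_pos: [0.4498, 0.0582, 0.0302]
eef_rot: [[0.003, 1.0, -0.007], [1.0, -0.003, -0.0], [-0.0, -0.007, -1.0]]
wrist_force: [0.6, -0.8, 0.9]
gripper_width: 0.996
```

Call:
{"op": "drive_tool", "data": {"increments": [{"travel": [0.006,-0.004,0.002],"rot": [0,0,0],"claw": 1},{"travel": [0.006,-0.004,0.002],"rot": [0,0,0],"claw": 1},{"travel": [0.006,-0.004,0.002],"rot": [0,0,0],"claw": 0},{"travel": [0.006,-0.004,0.002],"rot": [0,0,0],"claw": -1},{"travel": [0.006,-0.004,0.002],"rot": [0,0,0],"claw": -1}]}}

```text
clock: 8.6
tool_pos: [0.4559, 0.0541, 0.0327]
eef_rot: [[0.003, 1.0, -0.006], [1.0, -0.003, -0.0], [-0.0, -0.006, -1.0]]
wrist_force: [0.1, -1.0, 0.2]
gripper_width: 0.603
```

Call:
{"op": "drive_tool", "data": {"increments": [{"travel": [0,0,0],"rot": [0,0,0],"claw": -1},{"travel": [0,0,0],"rot": [0,0,0],"claw": -1},{"travel": [0,0,0],"rot": [0,0,0],"claw": -1},{"travel": [0,0,0],"rot": [0,0,0],"claw": -1},{"travel": [0,0,0],"rot": [0,0,0],"claw": -1}]}}

```text
clock: 9.02
tool_pos: [0.4559, 0.0542, 0.0329]
eef_rot: [[0.003, 1.0, -0.006], [1.0, -0.003, -0.0], [-0.0, -0.006, -1.0]]
wrist_force: [-0.8, -0.8, 6.4]
gripper_width: 0.558
```

Call:
{"op": "drive_tool", "data": {"increments": [{"travel": [0,0,0.02],"rot": [0,0,0],"claw": -1},{"travel": [0,0,0.05],"rot": [0,0,0],"claw": -1},{"travel": [0.0,0,0.085],"rot": [0,0,0],"claw": -1},{"travel": [0.015,-0.005,0.115],"rot": [0,0,0],"claw": -1},{"travel": [0.045,-0.015,0.125],"rot": [0,0,0],"claw": -1}]}}

```text
clock: 9.43
tool_pos: [0.5001, 0.0398, 0.1619]
eef_rot: [[0.001, 1.0, -0.003], [1.0, -0.001, -0.0], [-0.0, -0.003, -1.0]]
wrist_force: [1.5, -0.1, -0.9]
gripper_width: 0.553
```

Call:
{"op": "drive_tool", "data": {"increments": [{"travel": [0.035,-0.015,0],"rot": [0,0,-0.02],"claw": -1},{"travel": [0.072,-0.03,0],"rot": [0,0,-0.045],"claw": -1},{"travel": [0.11,-0.045,0],"rot": [0,0,-0.045],"claw": -1},{"travel": [0.14,-0.055,0],"rot": [0,0,-0.045],"claw": -1},{"travel": [0.153,-0.06,0],"rot": [0,0,-0.045],"claw": -1}]}}

```text
clock: 9.85
tool_pos: [0.656, -0.0217, 0.1612]
eef_rot: [[0.047, 0.999, -0.002], [0.999, -0.047, -0.0], [-0.0, -0.002, -1.0]]
wrist_force: [-0.9, -0.8, -2.2]
gripper_width: 0.555
```

Call:
{"op": "drive_tool", "data": {"increments": [{"travel": [0,0,0],"rot": [0,0,0],"claw": -1},{"travel": [0,0,-0.02],"rot": [0,0,0],"claw": -1},{"travel": [0,0,-0.05],"rot": [0,0,0],"claw": -1},{"travel": [0,0,-0.07],"rot": [0,0,0],"claw": -1},{"travel": [0,0,-0.07],"rot": [0,0,0],"claw": -1}]}}

```text
clock: 10.27
tool_pos: [0.653, -0.0211, 0.0869]
eef_rot: [[0.047, 0.999, -0.01], [0.999, -0.047, 0.001], [0.0, -0.01, -1.0]]
wrist_force: [-0.3, 0.3, -1.1]
gripper_width: 0.555
```

Call:
{"op": "drive_tool", "data": {"increments": [{"travel": [0.004,-0.001,-0.02],"rot": [0,0,0],"claw": -1},{"travel": [0.004,-0.001,-0.037],"rot": [0,0,0],"claw": -1},{"travel": [0.004,-0.001,-0.05],"rot": [0,0,0],"claw": -1},{"travel": [0.004,-0.001,-0.055],"rot": [0,0,0],"claw": -1},{"travel": [0.004,-0.001,-0.055],"rot": [0,0,0],"claw": -1}]}}

```text
clock: 10.68
tool_pos: [0.6565, -0.0218, 0.0316]
eef_rot: [[0.047, 0.999, -0.011], [0.999, -0.047, 0.001], [0.001, -0.011, -1.0]]
wrist_force: [-0.5, 0.3, -1.2]
gripper_width: 0.554
```

Call:
{"op": "drive_tool", "data": {"increments": [{"travel": [0,0,-0.002],"rot": [0,0,0],"claw": -1},{"travel": [0,0,-0.003],"rot": [0,0,0],"claw": -1},{"travel": [0,0,-0.003],"rot": [0,0,0],"claw": -1},{"travel": [0,0,-0.003],"rot": [0,0,0],"claw": 0.3},{"travel": [0,0,-0.003],"rot": [0,0,0],"claw": 0.6}]}}

```text
clock: 11.1
tool_pos: [0.6568, -0.0219, 0.0293]
eef_rot: [[0.047, 0.999, -0.01], [0.999, -0.047, 0.001], [0.0, -0.01, -1.0]]
wrist_force: [0.2, 0.6, -0.6]
gripper_width: 0.775
```

Call:
{"op": "drive_tool", "data": {"increments": [{"travel": [0,0,0],"rot": [0,0,0],"claw": 1},{"travel": [0,0,0],"rot": [0,0,0],"claw": 1},{"travel": [0,0,0],"rot": [0,0,0],"claw": 1},{"travel": [0,0,0.02],"rot": [0,0,0],"claw": 1},{"travel": [0,0,0.055],"rot": [0,0,0],"claw": 1}]}}

```text
clock: 11.52
tool_pos: [0.6551, -0.0217, 0.0815]
eef_rot: [[0.047, 0.999, -0.017], [0.999, -0.047, 0.002], [0.001, -0.017, -1.0]]
wrist_force: [0.6, -0.4, 0.5]
gripper_width: 1.002
```

Call:
{"op": "drive_tool", "data": {"increments": [{"travel": [0,0,0.035],"rot": [0,0,0],"claw": 1},{"travel": [0,0,0.065],"rot": [0,0,0],"claw": 1},{"travel": [-0.02,0,0.085],"rot": [0,0,0],"claw": 1},{"travel": [-0.055,0,0.09],"rot": [0,0,0],"claw": 1},{"travel": [-0.09,0,0.09],"rot": [0,0,0],"claw": 1}]}}

```text
clock: 11.93
tool_pos: [0.5647, -0.0218, 0.1732]
eef_rot: [[0.047, 0.999, -0.013], [0.999, -0.047, 0.001], [0.001, -0.013, -1.0]]
wrist_force: [0.5, -0.1, -1.5]
gripper_width: 0.998
```

Call:
{"op": "drive_tool", "data": {"increments": [{"travel": [-0.03,0,0],"rot": [0,0,-0.06],"claw": 1},{"travel": [-0.06,0,0],"rot": [0,0,-0.06],"claw": 1},{"travel": [-0.08,0,0],"rot": [0,0,-0.06],"claw": 1},{"travel": [-0.08,0,0],"rot": [0,0,-0.06],"claw": 1},{"travel": [-0.08,0,0],"rot": [0,0,-0.06],"claw": 1}]}}

```text
clock: 12.35
tool_pos: [0.4846, -0.0218, 0.1738]
eef_rot: [[0.107, 0.994, -0.012], [0.994, -0.107, 0.002], [0.001, -0.012, -1.0]]
wrist_force: [-0.0, -0.2, 0.1]
gripper_width: 0.998
```

```bash
python3 - <<'E'
from h import *
p,d,m=snap('wrist','w5.png'); print(np.round(arm.sense()['tool_pos'],4)); W=world(d,m['camera_matrix'],m['pose'])
for n,(x,y,lo,hi) in dict(shk=(.657,-.022,.08,.11),tin=(.455,-.0165,.074,.09)).items():
    q=(W[...,2]>lo)&(W[...,2]<hi)&(abs(W[...,0]-x)<.04)&(abs(W[...,1]-y)<.04); print(n,q.sum(), cv2.minAreaRect(W[q][:,:2].astype(np.float32)) if q.sum()>9 else 0)
E
```

```text
[ 0.4854 -0.0219  0.1736]
shk 3265 ((0.6548470258712769, -0.02156306430697441), (0.043586503714323044, 0.043697137385606766), 14.387008666992188)
tin 3247 ((0.4547335207462311, -0.016773870214819908), (0.041816674172878265, 0.04207821562886238), 83.70258331298828)
```

View pics/w5.png

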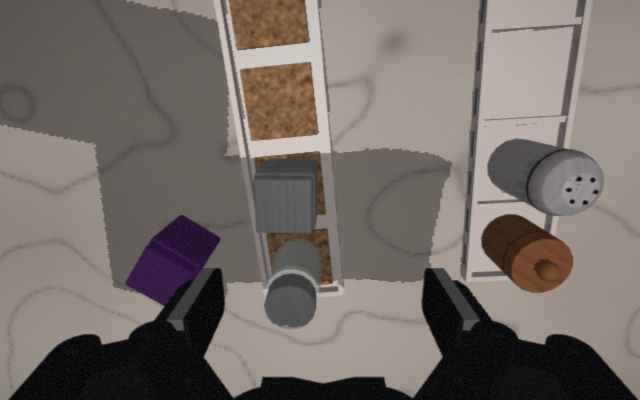

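The wrist view shows the shaker (545,175) and pot (525,252) upright in their cells and the tin at (288,195). The tin is confirmed at (0.4547,-0.0168), yaw -0.11. Grasping it now.

Call:
{"op": "drive_tool", "data": {"increments": [{"travel": [-0.02,0.005,0],"rot": [0,-0.012,0],"claw": 1},{"travel": [-0.03,0.005,-0.02],"rot": [0,-0.012,0],"claw": 1},{"travel": [-0.03,0.005,-0.05],"rot": [0,-0.012,0],"claw": 1},{"travel": [-0.03,0.005,-0.085],"rot": [0,-0.012,0],"claw": 1},{"travel": [-0.03,0.005,-0.1],"rot": [0,-0.012,0],"claw": 1}]}}

```text
clock: 12.82
tool_pos: [0.4555, -0.0168, 0.0707]
eef_rot: [[0.107, 0.994, -0.002], [0.994, -0.107, 0.002], [0.002, -0.002, -1.0]]
wrist_force: [-0.6, 0.5, -1.7]
gripper_width: 0.997
```

Call:
{"op": "drive_tool", "data": {"increments": [{"travel": [0,0,0],"rot": [0,0,0],"claw": 1},{"travel": [0,0,-0.015],"rot": [0,0,0],"claw": 1},{"travel": [0,0,-0.03],"rot": [0,0,0],"claw": 1},{"travel": [0,0,-0.037],"rot": [0,0,0],"claw": 1},{"travel": [0,0,-0.037],"rot": [0,0,0],"claw": 1}]}}

```text
clock: 13.23
tool_pos: [0.4559, -0.0169, 0.033]
eef_rot: [[0.107, 0.994, -0.003], [0.994, -0.107, 0.002], [0.002, -0.003, -1.0]]
wrist_force: [-0.5, -0.8, 0.5]
gripper_width: 1.0
```

Call:
{"op": "drive_tool", "data": {"increments": [{"travel": [-0.001,0,0],"rot": [0,0,0],"claw": 0},{"travel": [-0.001,0,0],"rot": [0,0,0],"claw": -1},{"travel": [-0.001,0,0],"rot": [0,0,0],"claw": -1},{"travel": [-0.001,0,0],"rot": [0,0,0],"claw": -1},{"travel": [-0.001,0,0],"rot": [0,0,0],"claw": -1}]}}

```text
clock: 13.65
tool_pos: [0.4553, -0.0169, 0.0339]
eef_rot: [[0.107, 0.994, -0.001], [0.994, -0.107, 0.002], [0.002, -0.001, -1.0]]
wrist_force: [-1.5, -0.1, 4.5]
gripper_width: 0.535
```

Call:
{"op": "drive_tool", "data": {"increments": [{"travel": [0,0,0],"rot": [0,0,0],"claw": -1},{"travel": [0,0,0],"rot": [0,0,0],"claw": -1},{"travel": [0,0,0],"rot": [0,0,0],"claw": -1},{"travel": [0,0,0],"rot": [0,0,0],"claw": -1}]}}

```text
clock: 13.98
tool_pos: [0.4553, -0.0169, 0.034]
eef_rot: [[0.107, 0.994, -0.001], [0.994, -0.107, 0.002], [0.002, -0.001, -1.0]]
wrist_force: [-0.3, 0.6, -0.6]
gripper_width: 0.529
```

Call:
{"op": "drive_tool", "data": {"increments": [{"travel": [0,0,0.02],"rot": [0,0,0],"claw": -1},{"travel": [0,0,0.05],"rot": [0,0,0],"claw": -1},{"travel": [0.0,0,0.085],"rot": [0,0,0],"claw": -1},{"travel": [0.015,0.005,0.115],"rot": [0,0,0.03],"claw": -1},{"travel": [0.045,0.018,0.125],"rot": [0,0,0.06],"claw": -1}]}}

```text
clock: 14.4
tool_pos: [0.4998, 0.0005, 0.1631]
eef_rot: [[0.047, 0.999, 0.002], [0.999, -0.047, 0.001], [0.002, 0.002, -1.0]]
wrist_force: [1.9, -0.5, -0.2]
gripper_width: 0.532
```

Call:
{"op": "drive_tool", "data": {"increments": [{"travel": [0.036,0.014,0],"rot": [0,0,0],"claw": -1},{"travel": [0.074,0.027,0],"rot": [0,0,0],"claw": -1},{"travel": [0.11,0.038,0],"rot": [0,0,0],"claw": -1},{"travel": [0.14,0.048,0],"rot": [0,0,0],"claw": -1},{"travel": [0.158,0.052,0],"rot": [0,0,0],"claw": -1}]}}

```text
clock: 14.82
tool_pos: [0.6602, 0.0539, 0.1627]
eef_rot: [[0.046, 0.999, 0.002], [0.999, -0.046, 0.002], [0.002, 0.002, -1.0]]
wrist_force: [-1.0, 0.5, -1.5]
gripper_width: 0.536
```

Call:
{"op": "drive_tool", "data": {"increments": [{"travel": [0,0,0],"rot": [0,0,0],"claw": -1},{"travel": [0,0,-0.02],"rot": [0,0,0],"claw": -1},{"travel": [0,0,-0.05],"rot": [0,0,0],"claw": -1},{"travel": [0,0,-0.07],"rot": [0,0,0],"claw": -1},{"travel": [0,0,-0.07],"rot": [0,0,0],"claw": -1}]}}

```text
clock: 15.23
tool_pos: [0.6575, 0.0537, 0.0884]
eef_rot: [[0.046, 0.999, -0.005], [0.999, -0.046, 0.002], [0.001, -0.005, -1.0]]
wrist_force: [0.0, -0.1, -1.8]
gripper_width: 0.533
```

Call:
{"op": "drive_tool", "data": {"increments": [{"travel": [0.003,0,-0.02],"rot": [0,0,0],"claw": -1},{"travel": [0.003,0,-0.037],"rot": [0,0,0],"claw": -1},{"travel": [0.003,0,-0.05],"rot": [0,0,0],"claw": -1},{"travel": [0.003,0,-0.056],"rot": [0,0,0],"claw": -1},{"travel": [0.003,0,-0.056],"rot": [0,0,0],"claw": -1}]}}

```text
clock: 15.65
tool_pos: [0.6601, 0.0537, 0.0318]
eef_rot: [[0.046, 0.999, -0.007], [0.999, -0.046, 0.002], [0.001, -0.007, -1.0]]
wrist_force: [-1.2, 0.1, -1.4]
gripper_width: 0.533
```

Call:
{"op": "drive_tool", "data": {"increments": [{"travel": [0,0,-0.001],"rot": [0,0,0],"claw": -1},{"travel": [0,0,-0.002],"rot": [0,0,0],"claw": -1},{"travel": [0,0,-0.002],"rot": [0,0,0],"claw": -1},{"travel": [0,0,-0.002],"rot": [0,0,0],"claw": 0.3},{"travel": [0,0,-0.002],"rot": [0,0,0],"claw": 0.6}]}}

```text
clock: 16.07
tool_pos: [0.6603, 0.0537, 0.0305]
eef_rot: [[0.046, 0.999, -0.006], [0.999, -0.046, 0.002], [0.001, -0.006, -1.0]]
wrist_force: [-0.6, 0.3, 0.1]
gripper_width: 0.774
```

Call:
{"op": "drive_tool", "data": {"increments": [{"travel": [0,0,0],"rot": [0,0,0],"claw": 1},{"travel": [0,0,0],"rot": [0,0,0],"claw": 1},{"travel": [0,0,0],"rot": [0,0,0],"claw": 1},{"travel": [0,0,0.02],"rot": [0,0,0],"claw": 1},{"travel": [0,0,0.055],"rot": [0,0,0],"claw": 1}]}}

```text
clock: 16.48
tool_pos: [0.6586, 0.0536, 0.0827]
eef_rot: [[0.046, 0.999, -0.012], [0.999, -0.046, 0.002], [0.001, -0.012, -1.0]]
wrist_force: [-0.1, -0.0, 0.0]
gripper_width: 1.0
```

Call:
{"op": "drive_tool", "data": {"increments": [{"travel": [0,0,0.035],"rot": [0,0,0],"claw": 1},{"travel": [0,0,0.065],"rot": [0,0,0],"claw": 1},{"travel": [-0.025,-0.015,0.085],"rot": [0,0,0],"claw": 1},{"travel": [-0.055,-0.035,0.09],"rot": [0,0,0],"claw": 1},{"travel": [-0.08,-0.055,0.09],"rot": [0,0,0],"claw": 1}]}}

```text
clock: 16.9
tool_pos: [0.5776, -0.0015, 0.1745]
eef_rot: [[0.045, 0.999, -0.009], [0.999, -0.045, 0.001], [0.001, -0.009, -1.0]]
wrist_force: [0.5, -0.1, -0.5]
gripper_width: 0.996
```

Call:
{"op": "drive_tool", "data": {"increments": [{"travel": [-0.03,-0.025,0],"rot": [0,0,0],"claw": 1},{"travel": [-0.06,-0.05,0],"rot": [0,0,0],"claw": 1},{"travel": [-0.09,-0.075,0],"rot": [0,0,0],"claw": 1},{"travel": [-0.105,-0.09,0],"rot": [0,0,0],"claw": 1},{"travel": [-0.105,-0.09,0],"rot": [0,0,0],"claw": 1}]}}

```text
clock: 17.32
tool_pos: [0.47, -0.0934, 0.1749]
eef_rot: [[0.048, 0.999, -0.01], [0.999, -0.048, 0.001], [0.001, -0.01, -1.0]]
wrist_force: [-0.1, 0.4, 0.6]
gripper_width: 0.998
```

```bash
python3 - <<'E'
from h import *
p,d,m=snap('wrist','w6.png'); print(np.round(arm.sense()['tool_pos'],4)); W=world(d,m['camera_matrix'],m['pose'])
for n,(x,y,lo,hi) in dict(shk=(.657,-.022,.08,.11),tin=(.66,.054,.07,.09),jar=(.45,-.0945,.08,.1)).items():
    q=(W[...,2]>lo)&(W[...,2]<hi)&(abs(W[...,0]-x)<.04)&(abs(W[...,1]-y)<.04); print(n,q.sum(), (np.median(W[q][:,2]),cv2.minAreaRect(W[q][:,:2].astype(np.float32))) if q.sum()>9 else 0)
E
```

```text
[ 0.4717 -0.0926  0.175 ]
shk 4027 (np.float64(0.08923654361230868), ((0.6528090238571167, -0.022659555077552795), (0.04076686501502991, 0.04509986564517021), 8.519213676452637))
tin 90 (np.float64(0.07205294748917337), ((0.6550237536430359, 0.03246298432350159), (0.0009001404396258295, 0.03463183715939522), 86.45792388916016))
jar 2470 (np.float64(0.0903353075252997), ((0.4496939778327942, -0.09469853341579437), (0.039230864495038986, 0.03877957910299301), 86.2774658203125))
```

Jar confirmed at (0.450,-0.0947), lid top at 0.090. Grasping it.

Call:
{"op": "drive_tool", "data": {"increments": [{"travel": [-0.015,-0.002,0],"rot": [0,-0.01,0.045],"claw": 1},{"travel": [-0.022,-0.002,-0.02],"rot": [0,-0.01,0.045],"claw": 1},{"travel": [-0.022,-0.002,-0.05],"rot": [0,-0.01,0.045],"claw": 1},{"travel": [-0.022,-0.002,-0.085],"rot": [0,-0.01,0.045],"claw": 1},{"travel": [-0.022,-0.002,-0.1],"rot": [0,-0.01,0.045],"claw": 1}]}}

```text
clock: 17.78
tool_pos: [0.4496, -0.0938, 0.0723]
eef_rot: [[0.002, 1.0, -0.001], [1.0, -0.002, 0.002], [0.002, -0.001, -1.0]]
wrist_force: [-0.4, -0.2, 0.6]
gripper_width: 0.998
```

Call:
{"op": "drive_tool", "data": {"increments": [{"travel": [0,0,0],"rot": [0,0,0],"claw": 1},{"travel": [0,0,-0.015],"rot": [0,0,0],"claw": 1},{"travel": [0,0,-0.03],"rot": [0,0,0],"claw": 1},{"travel": [0,0,-0.039],"rot": [0,0,0],"claw": 1},{"travel": [0,0,-0.039],"rot": [0,0,0],"claw": 1}]}}

```text
clock: 18.2
tool_pos: [0.4498, -0.0934, 0.0326]
eef_rot: [[0.002, 1.0, -0.002], [1.0, -0.002, 0.002], [0.002, -0.002, -1.0]]
wrist_force: [0.2, 0.3, -0.6]
gripper_width: 0.997
```

Call:
{"op": "drive_tool", "data": {"increments": [{"travel": [0,-0.001,0],"rot": [0,0,0],"claw": 0},{"travel": [0,-0.001,0],"rot": [0,0,0],"claw": -1},{"travel": [0,-0.001,0],"rot": [0,0,0],"claw": -1},{"travel": [0,-0.001,0],"rot": [0,0,0],"claw": -1},{"travel": [0,-0.001,0],"rot": [0,0,0],"claw": -1}]}}

```text
clock: 18.62
tool_pos: [0.4501, -0.0945, 0.0335]
eef_rot: [[0.002, 1.0, -0.0], [1.0, -0.002, 0.002], [0.002, -0.0, -1.0]]
wrist_force: [-0.8, 0.4, 5.8]
gripper_width: 0.524
```

Call:
{"op": "drive_tool", "data": {"increments": [{"travel": [0,0,0],"rot": [0,0,0],"claw": -1},{"travel": [0,0,0],"rot": [0,0,0],"claw": -1},{"travel": [0,0,0],"rot": [0,0,0],"claw": -1},{"travel": [0,0,0],"rot": [0,0,0],"claw": -1}]}}

```text
clock: 18.95
tool_pos: [0.4502, -0.0945, 0.0335]
eef_rot: [[0.002, 1.0, -0.0], [1.0, -0.002, 0.002], [0.002, -0.0, -1.0]]
wrist_force: [0.0, 1.0, -2.3]
gripper_width: 0.53
```

Call:
{"op": "drive_tool", "data": {"increments": [{"travel": [0,0,0.02],"rot": [0,0,0],"claw": -1},{"travel": [0,0,0.05],"rot": [0,0,0],"claw": -1},{"travel": [0.0,0,0.085],"rot": [0,0,0],"claw": -1},{"travel": [0.01,0.015,0.115],"rot": [0,0,0],"claw": -1},{"travel": [0.03,0.04,0.135],"rot": [0,0,0],"claw": -1}]}}

```text
clock: 19.37
tool_pos: [0.4796, -0.0553, 0.1713]
eef_rot: [[0.005, 1.0, 0.001], [1.0, -0.005, 0.001], [0.001, 0.001, -1.0]]
wrist_force: [1.7, -0.6, -2.0]
gripper_width: 0.531
```

Call:
{"op": "drive_tool", "data": {"increments": [{"travel": [0.025,0.027,0],"rot": [0,0,0],"claw": -1},{"travel": [0.05,0.054,0],"rot": [0,0,0],"claw": -1},{"travel": [0.075,0.08,0],"rot": [0,0,-0.02],"claw": -1},{"travel": [0.1,0.105,0],"rot": [0,0,-0.045],"claw": -1},{"travel": [0.125,0.128,0],"rot": [0,0,-0.045],"claw": -1}]}}

```text
clock: 19.78
tool_pos: [0.6054, 0.0745, 0.1712]
eef_rot: [[0.051, 0.999, 0.001], [0.999, -0.051, 0.001], [0.001, 0.001, -1.0]]
wrist_force: [-0.3, -0.6, -1.4]
gripper_width: 0.526
```

Call:
{"op": "drive_tool", "data": {"increments": [{"travel": [0.02,0.02,0],"rot": [0,0,0],"claw": -1},{"travel": [0.04,0.037,0],"rot": [0,0,0],"claw": -1},{"travel": [0.054,0.048,0],"rot": [0,0,0],"claw": -1},{"travel": [0.056,0.05,0],"rot": [0,0,0],"claw": -1},{"travel": [0.056,0.05,0],"rot": [0,0,0],"claw": -1}]}}

```text
clock: 20.2
tool_pos: [0.6614, 0.1251, 0.1704]
eef_rot: [[0.05, 0.999, -0.001], [0.999, -0.05, 0.001], [0.001, -0.001, -1.0]]
wrist_force: [0.0, -0.3, -0.3]
gripper_width: 0.529
```

Call:
{"op": "drive_tool", "data": {"increments": [{"travel": [0,0,-0.015],"rot": [0,0,0],"claw": -1},{"travel": [0,0,-0.04],"rot": [0,0,0],"claw": -1},{"travel": [0,0,-0.065],"rot": [0,0,0],"claw": -1},{"travel": [0,0,-0.08],"rot": [0,0,0],"claw": -1},{"travel": [0,0,-0.08],"rot": [0,0,0],"claw": -1}]}}

```text
clock: 20.62
tool_pos: [0.659, 0.1241, 0.087]
eef_rot: [[0.05, 0.999, -0.007], [0.999, -0.05, 0.0], [0.0, -0.007, -1.0]]
wrist_force: [-0.4, 0.2, -1.9]
gripper_width: 0.526
```

Call:
{"op": "drive_tool", "data": {"increments": [{"travel": [0.004,0.004,-0.015],"rot": [0,0,0],"claw": -1},{"travel": [0.004,0.004,-0.032],"rot": [0,0,0],"claw": -1},{"travel": [0.004,0.004,-0.047],"rot": [0,0,0],"claw": -1},{"travel": [0.004,0.004,-0.055],"rot": [0,0,0],"claw": -1},{"travel": [0.004,0.004,-0.055],"rot": [0,0,0],"claw": -1}]}}

```text
clock: 21.03
tool_pos: [0.6623, 0.1276, 0.0313]
eef_rot: [[0.051, 0.999, -0.009], [0.999, -0.051, 0.0], [-0.0, -0.009, -1.0]]
wrist_force: [0.5, -0.3, -1.9]
gripper_width: 0.528
```

Call:
{"op": "drive_tool", "data": {"increments": [{"travel": [0,0,-0.001],"rot": [0,0,0],"claw": -1},{"travel": [0,0,-0.002],"rot": [0,0,0],"claw": -1},{"travel": [0,0,-0.002],"rot": [0,0,0],"claw": -1},{"travel": [0,0,-0.002],"rot": [0,0,0],"claw": 0.3},{"travel": [0,0,-0.002],"rot": [0,0,0],"claw": 0.6}]}}

```text
clock: 21.45
tool_pos: [0.6626, 0.1276, 0.0301]
eef_rot: [[0.051, 0.999, -0.007], [0.999, -0.051, 0.0], [-0.0, -0.007, -1.0]]
wrist_force: [-0.3, -0.5, -0.3]
gripper_width: 0.775
```

Call:
{"op": "drive_tool", "data": {"increments": [{"travel": [0,0,0],"rot": [0,0,0],"claw": 1},{"travel": [0,0,0],"rot": [0,0,0],"claw": 1},{"travel": [0,0,0],"rot": [0,0,0],"claw": 1},{"travel": [0,0,0.02],"rot": [0,0,0],"claw": 1},{"travel": [0,0,0.055],"rot": [0,0,0],"claw": 1}]}}

```text
clock: 21.87
tool_pos: [0.6608, 0.1274, 0.0822]
eef_rot: [[0.051, 0.999, -0.014], [0.999, -0.051, -0.0], [-0.001, -0.014, -1.0]]
wrist_force: [0.8, -0.1, -0.4]
gripper_width: 0.998
```

Call:
{"op": "drive_tool", "data": {"increments": [{"travel": [0,0,0.04],"rot": [0,0,0],"claw": 1},{"travel": [0,0,0.08],"rot": [0,0,0],"claw": 1},{"travel": [-0.01,-0.02,0.115],"rot": [0,0,0],"claw": 1},{"travel": [-0.03,-0.04,0.145],"rot": [0,0,0],"claw": 1},{"travel": [-0.045,-0.06,0.175],"rot": [0,0,0],"claw": 1}]}}

```text
clock: 22.28
tool_pos: [0.6146, 0.067, 0.2589]
eef_rot: [[0.05, 0.999, -0.014], [0.999, -0.05, -0.0], [-0.001, -0.014, -1.0]]
wrist_force: [0.3, 0.2, 0.5]
gripper_width: 1.002
```

Call:
{"op": "drive_tool", "data": {"increments": [{"travel": [-0.02,-0.01,0.03],"rot": [0,0,0],"claw": 1},{"travel": [-0.04,-0.02,0.05],"rot": [0,0,0],"claw": 1},{"travel": [-0.05,-0.025,0.07],"rot": [0,0,0],"claw": 1},{"travel": [-0.05,-0.025,0.07],"rot": [0,0,0],"claw": 1},{"travel": [-0.05,-0.025,0.07],"rot": [0,0,0],"claw": 1}]}}

```text
clock: 22.7
tool_pos: [0.5646, 0.0418, 0.3301]
eef_rot: [[0.051, 0.999, -0.011], [0.999, -0.051, -0.0], [-0.001, -0.011, -1.0]]
wrist_force: [0.2, 0.2, -0.9]
gripper_width: 1.002
```

```bash
python3 - <<'E'
from h import *
p,d,m=snap('wrist','w7.png'); W=world(d,m['camera_matrix'],m['pose'])
c=np.array([.659,.0155]); a=-.046; R=np.array([[np.cos(a),-np.sin(a)],[np.sin(a),np.cos(a)]])
L=(W[...,:2]-c)@R
for n,(y,lo,hi) in dict(pot=(-.1125,.055,.09),shk=(-.0375,.083,.11),tin=(.0375,.071,.09),jar=(.1125,.078,.1)).items():
    q=(W[...,2]>lo)&(W[...,2]<hi)&(abs(L[...,0])<.04)&(abs(L[...,1]-y)<.037); print(n,q.sum(), (np.median(W[q][:,2]).round(4),np.round(cv2.minAreaRect(L[q].astype(np.float32))[0],4),np.round(cv2.minAreaRect(L[q].astype(np.float32))[1],4)) if q.sum()>9 else 0)
q=(W[...,2]>.003)&(W[...,2]<.0075)&(abs(W[...,0]-.66)<.08)&(abs(W[...,1])<.2)
print(cv2.minAreaRect(W[q][:,:2].astype(np.float32)))
t0=np.load('pics/top0.npz')['p'].astype(int); t,_,_=snap('top','top2.png')
for im in(t0,t.astype(int)):
    o=(im[...,0]>im[...,2]+60)&(im[...,0]>100); o[:,:390]=0;o[:,480:]=0;o[:160]=0;o[260:]=0; print(np.argwhere(o).mean(0),o.sum())
E
```

```text
pot 1093 (np.float64(0.0644), array([-0.001 , -0.1087]), array([0.0485, 0.0485]))
shk 942 (np.float64(0.0896), array([-0.0011, -0.0374]), array([0.0417, 0.0421]))
tin 1364 (np.float64(0.0764), array([-0.0011,  0.0382]), array([0.0416, 0.0422]))
jar 1196 (np.float64(0.0864), array([-0.0027,  0.1112]), array([0.0385, 0.0388]))
((0.6575729250907898, 0.033438920974731445), (0.33086419105529785, 0.08097055554389954), 85.99932098388672)
[207.54149879 431.87832393] 1241
[207.48447205 432.08462733] 1288
```

View pics/w7.png

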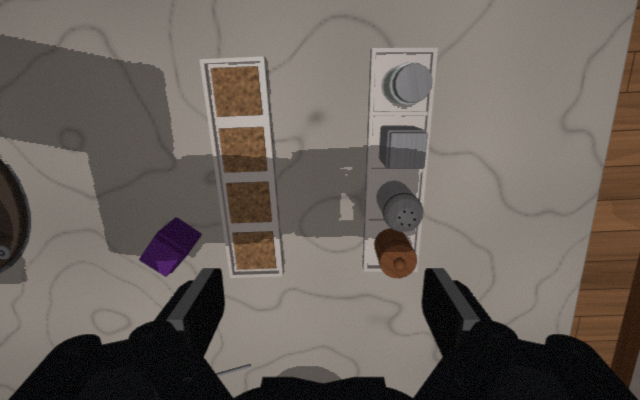

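The view shows the jar (410,83), tin (405,148), shaker (402,208) and pot (398,255) upright in their cells. All are within 4 mm of centre, lid heights match, and the bowl hasn't moved.

```bash
python3 -c "
from plant import arm
print(arm.sense()['clock'],arm.sign_off())"
```

```text
the job is handed in; nothing more can be done
22.8 None
```

All four containers are in the once-empty basket in reverse order, and the job is handed in at 22.8 s; `sign_off` gave no verdict. From left to right as the robot sees it, the row was pot, shaker, tin, jar and is now jar, tin, shaker, pot.

- **Placement:** the last wrist view puts each one within about 4 mm of its cell centre. All look upright.
- **Heights:** the tops sit within about 1 mm of where they should be if standing on the cell floor. The shaker's dome height is less certain, because I only took a median over it.
- **Bowl:** its position in the top camera shifted by about 0.2 pixel, so it was not pushed. The purple tin was left alone.
- **Disagreements:** triangulating the basket rim corners by hand gave poor heights, so I used the depth readings for position instead. A final whole-basket floor fit was not used, because it came out too long (331 mm against 305 mm). The other estimates of the basket centre agreed to about 3 mm.

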